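Gauge the guide bushings and hold the good one down on the sprung valve stem

ROBOT

A 6-joint arm with a two-finger parallel gripper is mounted at the origin on the work surface. World frame = base frame: x ahead of the robot, y to its left, z up, the work surface at z = 0. Lengths are in m, angles in degrees, forces in N, time in s.
With the tool pointing down it reaches from about 0.375 to 0.9 m from the base axis. Payload 3.1 kg.
Tool frame: the origin (TCP) lies on the centre line of the jaws, within the pads' length; the fingertips stand 8 mm ahead of it and the grasp point (between the pads) lies 11 mm behind it; z points along the fingers, y is the line along which they close (so a half turn about z gives the same grasp; the last joint's range is limited). The gripper opens to 87 mm and grips with 3 to 60 N. Pads are 19 mm wide; open, the fingers measure 117 mm over their backs; the gripper's body (75 mm by 190 mm) begins 51 mm behind the grasp point.
Start: joints at [-80.071, 30.224, 82.088, -0, 67.689, -10.227], TCP at [0.215, -0.587, 0.209] pointing down, gripper open.
Joint ranges: [-176.69, 176.69], [-43.24, 126.21], [12.49, 139.97], [-82, 262], [0, 151.66], [-163.58, 163.58]. Speed limits (degrees/s): [159.86, 159.86, 180, 180, 180, 180].

INTERFACE

Orientations are given as a 3x3 rotation matrix whose columns are the frame's x, y, z axes.
In Python, from rig import * gives the robot as it stands.
- The arm moves only by the tool step_arm, never from a script. Its argument "targets" is a list of rows, each a list of 5 numbers: the opening, from -1 (shut) to 1 (fully open), then the shift along the world's x, y, z normalised to -1 to 1, where 1 is 0.25 m, then the turn about the world's z normalised to -1 to 1, where 1 is 180 degrees. In form: [[fingers, x, y, z, turn], ...]. A call has 1 to 20 rows; each row is the pose to reach, as a shift and turn from the pose commanded when the call began, turning the shorter way round; what a row does not reach only later rows make up. A row lasts 1/10 s, in which the tool goes at most 50 mm and 8.59 degrees, less where a joint would pass 70% of its speed; a pose out of reach is approached as far as the arm can. A call with a number of a shift or a turn outside -1 to 1 is refused whole. A call with a gripper value outside its range is refused whole. The fingers move at their own pace and stop on an object; the grip force is fixed at half the most. Time passes only in rows, so rows that repeat a pose let the fingers close. It gives the time, the measured TCP pose, the force, the opening and the grip force at its end, in the units of the state.
- read_state(): the state, without advancing time (a new reading comes with each control period).
- capture(name): name is "scene" or "top" or "wrist"; returns a dict with "color" (384x512x3 uint8, red, green, blue), "mtx" (3x3 intrinsics, pixels), "pose" (4x4, takes a point from camera to world coordinates). Camera axes: x right, y down, z forward; pixel columns grow to the right and rows downward; lengths in m; the calibration is good to about 2 mm. A picture is of the moment at which its call begins. There is no depth.
- hand_in(): hands the job in; it is judged then, once.
The state is a dict: "time_s": time; "joint_positions": joint angles; "qvel": joint speeds; "tau": joint torques, N m; "position": TCP position; "tcp_rot": TCP orientation; "force": force on the tool from outside, world axes, zero at the start; "moment": the same for the moment, N m; "opening": opening from 0.0 (shut) to 1.0 (fully open); "grasp_force": force on a finger pad.
Only numpy, scipy, OpenCV 4.12 (cv2) and the standard library are available. Lean on these libraries where they do the work, as an engineer would, in place of code of your own. Each camera call takes 0.05 s, during which the arm holds its last target. There are 200 camera calls.

TASK

One of the two brass guide bushings in the purple case is bored undersize: find the good one by sliding it all the way down the gauge pin, and put the undersize one in the red scrap bin without forcing it onto the valve. Then fit the good bushing over the valve's sprung stem, push it down against the spring until its flange sits square and hard on the valve body's rim, and finish while still holding it down there, firmly but without leaning on it heavily, so that the band clamp can be closed round the two flanges. Leave the tube cutter, the valve cartridge, the band clamp and the wrench where they lie.

Things in the scene. Friction and masses are not known exactly. Their poses are not given: they have to be found in the camera images.
- bushing_a: brass guide bushing, 160 g, one of two alike outside, upright in the case. Origin: centre of its underside, z along the bore. From below: skirt 26 mm across, 18 mm high; flange 46 mm across, from 18 to 23 mm; hub 24 mm across, from 23 to 49 mm (grip here). Bore right through: 15.5 mm if good, 12.5 mm if undersize; which one is undersize is not told
- bushing_b: brass guide bushing, 160 g, one of two alike outside, upright in the case. Origin: centre of its underside, z along the bore. From below: skirt 26 mm across, 18 mm high; flange 46 mm across, from 18 to 23 mm; hub 24 mm across, from 23 to 49 mm (grip here). Bore right through: 15.5 mm if good, 12.5 mm if undersize; which one is undersize is not told
- case: purple case, open, fixed: tray 280 (x) by 220 (y) mm, walls 42 mm high, dark foam inside, its top 20 mm above the bench; the bushings stand on the foam in its +x half, side by side along y. Its lid, 30 mm high, is folded back flat on the bench on its -y side. Origin: centre of the tray's underside
- gauge: gauge pin in its stand, fixed: dark steel disc 64 mm across, 16 mm high, with an upright bright pin 14 mm across (as the valve stem), 38 mm above the disc, the last 4 mm tapered. A good bushing slides down to stand on the disc; the undersize one stops at the tip. Origin: centre of the disc's underside
- pin_foot (a point): centre of the top face of the gauge's disc, where a fully home bushing stands
- pin_tip (a point): top of the gauge pin, 38 mm above pin_foot
- scrap_bin: red open scrap bin, fixed: 150 (x) by 110 (y) mm outside, 40 mm high, walls and floor 4 mm. Origin: centre of its underside
- vise: blue machine vise, fixed, its jaws (64 mm high) gripping the valve body; the screw and T-handle (under 60 mm high) stick out to its +x. Origin: under the valve's axis, on the bench
- valve_rim (a point): centre of the valve body's flat top rim, 95 mm above the bench: rim 46 mm across outside, round an upright bore 29 mm across into which the bushing's skirt goes; the bushing's flange is stopped by the rim
- stem_tip (a point): top of the valve's sprung steel stem, on the valve's axis: stem 14 mm across, tip tapered over 4 mm to 7 mm. At rest it stands 34 mm above the rim; 40 mm below its tip is a collar 24 mm across, on which a good bushing's underside comes to bear
- plunger (a joint): how far the valve stem is pressed down (m): 0 at rest, 0.012 when the bushing's flange meets the rim. Sprung: about 4 N to start, about 11 N at 0.012; a few newtons more press the flange on the rim, where 2 to 30 N of its own is right
- tube_cutter: small red tube cutter lying in the case, about 85 by 30 mm, 16 mm high; leave alone
- cartridge: brass and steel valve cartridge lying in the case, 54 mm long, 14 mm thick; leave alone
- band_clamp: steel band clamp, two half rings about 65 mm across, 12 mm high, lying on the bench; leave alone
- wrench: steel wrench 170 mm long lying on the bench on the far left; leave alone
- valve_body: aluminium relief valve body standing in the vise, fixed: 50 mm across below, top flange 46 mm across, rim 95 mm above the bench, two brass side ports. Same origin and axes as the vise

How it is judged:
By the outcome, as a careful person would: the job done as asked, in the order asked, and still so for the second after the job is handed in, while the arm keeps its last pose, push and grip.
It also fails if it takes over 72 s, if anything falls off the work surface, if the arm or the gripper's body presses on something with over 40 N, if the wrist force passes 120 N, or if a joint passes its speed limit or range.

## Working session

There is one attempt and no reset: what is moved stays moved. The work goes in short steps, Python scripts to look and compute and a tool call to move; the robot and the scene stay as the last step left them, time stands still between calls to the robot, and variables do not carry over. Pictures are saved under pics/ and viewed, at most 10 in all, crops included, and the job is handed in when it is done.

Besides the shell and the picture viewer there is one more tool, called after "Request:" as a command line: name --pt "numbers of a row" for each row, then --argument value for the rest. step_arm: Moves the arm, as the interface text tells. Scaled input: -1 to 1 covers 0.25 m each way for a shift and 180 degrees each way for a turn. Its arguments: {"type":"object","properties":{"targets":{"type":"array","items":{"type":"array","items":{"type":"number"}}}},"required":["targets"]}

```bash
mkdir -p pics
python3 - <<'E'
from rig import *
import cv2,numpy as np
for n in("scene","top"):
    c=capture(n); cv2.imwrite(f"pics/{n}0.png",cv2.cvtColor(c["color"],cv2.COLOR_RGB2BGR)); np.savez(f"{n}0.npz",**c)
    print(n,c["mtx"].tolist(),c["pose"].round(3).tolist())
s=read_state();print(s)
E
```

```text
scene [[383.51259472409254, 0.0, 250.85530543058343], [0.0, 383.51259472409254, 198.4321774904175], [0.0, 0.0, 1.0]] [[0.592, 0.516, -0.619, 1.069], [0.806, -0.368, 0.464, -0.37], [0.011, -0.774, -0.634, 0.707], [0.0, 0.0, 0.0, 1.0]]
top [[422.8447993623552, 0.0, 251.72322468865806], [0.0, 422.8447993623552, 193.6326852277995], [0.0, 0.0, 1.0]] [[-0.015, -0.984, 0.178, 0.28], [-1.0, 0.013, -0.014, 0.072], [0.011, -0.178, -0.984, 1.184], [0.0, 0.0, 0.0, 1.0]]
{'time_s': 0.1, 'joint_positions': array([-8.00710321e+01,  3.02732210e+01,  8.21478382e+01, -1.47493615e-03,
        6.76901327e+01, -1.02264142e+01]), 'qvel': array([ 0.07237041, -0.04939676, -0.10977026,  0.02483205,  0.0454403 ,
       -0.01606849]), 'tau': array([-2.66218003e-04, -4.40987384e+01, -1.77151036e+01,  6.34164736e-02,
        5.33973263e-02, -5.13895964e-05]), 'position': array([ 0.21526519, -0.58603657,  0.20808071]), 'tcp_rot': array([[ 9.38758314e-01,  3.44576116e-01, -3.58081755e-04],
       [ 3.44576152e-01, -9.38756431e-01,  1.90748969e-03],
       [ 3.21123840e-04, -1.91405824e-03, -9.99998117e-01]]), 'force': array([1.06575665, 0.04583948, 0.0783538 ]), 'moment': array([-0.00442575, -0.01675087, -0.00534711]), 'grasp_force': 0.0, 'opening': 1.0025668597640371}
```

View pics/scene0.png

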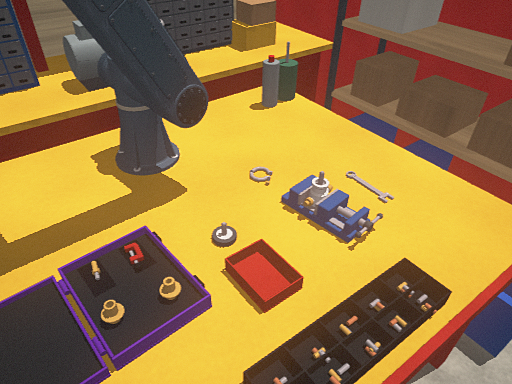

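View pics/top0.png

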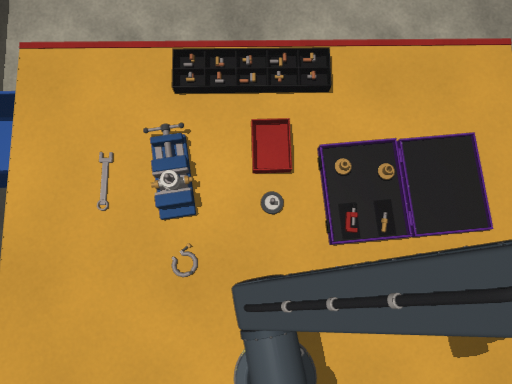

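The scene view shows the bushings at about (112,312) and (170,290), the gauge pin at (224,235), the bin at (263,273) and the stem at (321,178). In the top view the bushings are at (343,166) and (386,171), the gauge at (272,203), the bin at (271,146) and the valve at (169,180). I'll enlarge these areas to pick exact points.

```bash
cat > h.py <<'E'
import numpy as np,cv2
def ray(c,p):
    d=np.linalg.inv(c["mtx"])@[p[0],p[1],1]; return c["pose"][:3,3],c["pose"][:3,:3]@d
def plane(c,p,z):
    o,d=ray(c,p); return o+d*(z-o[2])/d[2]
def two(c1,p1,c2,p2):
    o1,d1=ray(c1,p1);o2,d2=ray(c2,p2)
    t=np.linalg.lstsq(np.c_[d1,-d2],o2-o1,rcond=None)[0]
    a,b=o1+d1*t[0],o2+d2*t[1]; return (a+b)/2,np.linalg.norm(a-b)
def proj(c,P):
    q=c["pose"][:3,:3].T@(np.array(P)-c["pose"][:3,3]); q=c["mtx"]@q; return q[:2]/q[2]
E
python3 - <<'E'
import numpy as np,cv2
from h import *
T=np.load("top0.npz");S=np.load("scene0.npz")
def crop(c,u,v,r=22,k=6):
    return cv2.resize(c["color"][v-r:v+r,u-r:u+r,::-1],(266,266),interpolation=cv2.INTER_CUBIC)
a=np.hstack([crop(T,365,168,30),crop(T,272,203),crop(T,169,180)])
b=np.hstack([crop(S,141,300,45),crop(S,224,235),crop(S,321,185)])
cv2.imwrite("pics/m.png",np.vstack([a,b]))
for n,t,s in(("R",(386,171),(112,308)),("L",(343,166),(170,286)),("gauge",(272,203),(224,232)),("stem",(169,180),(321,180))):
    P,e=two(T,t,S,s);print(n,P.round(3),e.round(4))
for n,p in(("bin",(271,146)),):print(plane(T,p,.02))
hsv=cv2.cvtColor(T["color"],cv2.COLOR_RGB2HSV)
print([hsv[v,u].tolist() for u,v in((386,171),(386,180),(343,174),(272,203),(360,180))])
m=cv2.inRange(hsv,(0,180,60),(6,255,255))|cv2.inRange(hsv,(174,180,60),(180,255,255))
n,l,st,ce=cv2.connectedComponentsWithStats(m)
for i in range(1,n):
    if st[i,4]>100:print(st[i],ce[i],plane(T,ce[i],.02).round(3))
E
```

```text
R [ 0.543 -0.317  0.049] 0.0027
L [ 0.56  -0.199  0.046] 0.0012
gauge [ 0.463 -0.001  0.016] 0.0005
stem [0.517 0.275 0.096] 0.0036
[ 0.627814   -0.00118154  0.02      ]
[[18, 152, 144], [150, 11, 23], [18, 139, 77], [8, 18, 56], [0, 6, 40]]
[  20   39  491    9 2596] [264.9279661   43.41255778] [0.946 0.01  0.02 ]
[ 252  119   40   53 1803] [271.43261231 146.03272324] [ 0.628 -0.002  0.02 ]
[346 212  12  20 137] [349.97810219 221.33576642] [ 0.409 -0.215  0.02 ]
```

View pics/m.png

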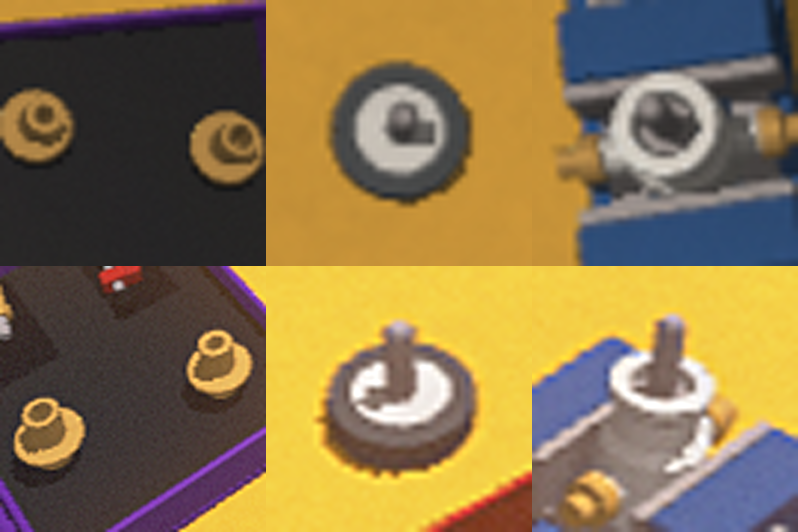

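The crops show the bore tops at scene (110.5,303) and (167.7,281) and top (388.7,169) and (344.7,164). They also show the pin tip, disc, rim and stem tip clearly.

Run:
```python
import numpy as np,cv2
from h import *
T=np.load("top0.npz");S=np.load("scene0.npz")
for n,t,s,z in(("R",(388.7,168.9),(110.5,303),.069),("L",(344.7,164.2),(167.7,281),.069),("disc",(272.2,202.7),(224.3,234),.016),("pintip",(272.6,199.7),(224,222.9),.054),("rim",(168.8,178.2),(320.5,182.2),.095),("stem",(167.8,175.5),(322.3,171.9),.129)):
    P,e=two(T,t,S,s);print(n,P.round(4),e.round(4),plane(T,t,z).round(4),plane(S,s,z).round(4))
hs=cv2.cvtColor(T["color"],cv2.COLOR_RGB2HSV)
m=cv2.inRange(hs,(12,70,60),(28,255,255))
for u,v in((387,171),(343,166)):
    w=m[v-16:v+16,u-16:u+16];c,_=cv2.findContours(w,0,1);c=max(c,key=cv2.contourArea)
    (x,y),r=cv2.minEnclosingCircle(c);P=plane(T,(u-16+x,v-16+y),.043);print("flange",P.round(4),r)
# disc contour circle
p=T["color"][175:230,245:300];h=cv2.cvtColor(p,cv2.COLOR_RGB2HSV)
m=cv2.inRange(h,(0,0,0),(180,110,255));c,_=cv2.findContours(m,0,1);c=max(c,key=cv2.contourArea)
(x,y),r=cv2.minEnclosingCircle(c);print("disc",plane(T,(245+x,175+y),.012).round(4),r)
```

```text
R [ 0.5451 -0.3177  0.0675] 0.0008 [ 0.5449 -0.3168  0.069 ] [ 0.5462 -0.3182  0.069 ]
L [ 0.56   -0.2003  0.0643] 0.0034 [ 0.5595 -0.1976  0.069 ] [ 0.5628 -0.203   0.069 ]
disc [ 0.4652 -0.0014  0.011 ] 0.0001 [ 0.4644 -0.001   0.016 ] [ 0.4695 -0.004   0.016 ]
pintip [ 0.4667 -0.0008  0.0509] 0.0016 [4.666e-01 1.000e-04 5.400e-02] [ 0.4692 -0.0032  0.054 ]
rim [0.5207 0.2741 0.0916] 0.0021 [0.5207 0.2744 0.095 ] [0.5234 0.2695 0.095 ]
stem [0.5212 0.2718 0.1262] 0.0013 [0.5202 0.2707 0.129 ] [0.5241 0.2694 0.129 ]
flange [ 0.5466 -0.318   0.043 ] 8.732224464416504
flange [ 0.5615 -0.198   0.043 ] 8.587800979614258
disc [0.4661 0.0011 0.012 ] 11.242881774902344
```

Request:
step_arm --pt "1 0.8 0.9 -0.1 -0.112" --pt "1 0.8 0.9 -0.1 -0.112" --pt "1 0.8 0.9 -0.1 -0.112" --pt "1 0.8 0.9 -0.1 -0.112" --pt "1 0.8 0.9 -0.1 -0.112" --pt "1 0.8 0.9 -0.1 -0.112" --pt "1 0.8 0.9 -0.1 -0.112" --pt "1 0.8 0.9 -0.1 -0.112"

```text
time_s: 0.9
position: [0.416, -0.3604, 0.1836]
tcp_rot: [[1.0, 0.003, -0.001], [0.003, -1.0, 0.0], [-0.001, -0.0, -1.0]]
force: [-0.5, -0.7, 0.3]
opening: 1.0
grasp_force: 0.0
```

Request:
step_arm --pt "1 0.58 0.65 0 0" --pt "1 0.58 0.65 0 0" --pt "1 0.58 0.65 0 0" --pt "1 0.58 0.65 0 0" --pt "1 0.58 0.65 0 0" --pt "1 0.58 0.65 0 0" --pt "1 0.58 0.65 0 0"

```text
time_s: 1.6
position: [0.5598, -0.2008, 0.1837]
tcp_rot: [[1.0, -0.001, -0.001], [-0.001, -1.0, -0.001], [-0.001, 0.001, -1.0]]
force: [-0.9, -0.4, -0.2]
opening: 0.998
grasp_force: 0.0
```

```bash
cat > w.py <<'E'
from rig import *
import cv2,numpy as np,sys
from h import *
def shot(n,P=[]):
    c=capture("wrist"); s=read_state(); np.savez(n+".npz",**c)
    im=np.ascontiguousarray(c["color"][:,:,::-1]); cv2.imwrite(f"pics/{n}.png",im)
    print("pos",s["position"].round(4),"t",s["time_s"],[proj(c,p).round(1).tolist() for p in P]); print(c["pose"].round(3).tolist(),c["mtx"][0].round(1)); return c
E
python3 -c "
from w import *
shot('w1',[(.561,-.199,.069),(.561,-.199,.043)])"
```

```text
pos [ 0.5595 -0.2011  0.1838] t 1.65 [[257.5, 183.9], [257.6, 176.9]]
[[-0.002, -0.956, -0.292, 0.64], [-1.0, 0.002, -0.0, -0.2], [0.001, 0.292, -0.956, 0.359], [0.0, 0.0, 0.0, 1.0]] [332.4   0.  259.2]
```

View pics/w1.png

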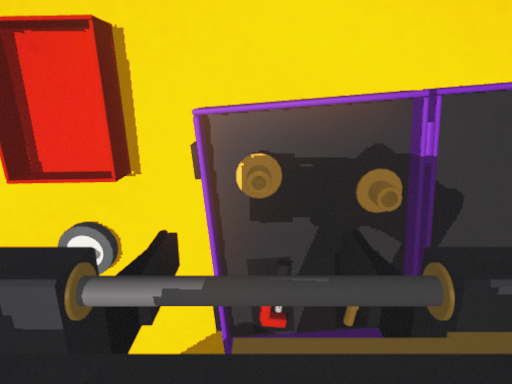

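The wrist view shows bushing L's bore at about (258.5,180) and R's at about (388,198), close to where the estimates put them.

Run:
```python
import numpy as np,cv2
from h import *
W=np.load("w1.npz");T=np.load("top0.npz")
print(plane(W,(258.5,180.5),.069),plane(W,(388,198),.069),two(W,(388,198),T,(388.7,168.9)))
hs=cv2.cvtColor(W["color"],cv2.COLOR_RGB2HSV)
m=cv2.inRange(hs,(10,90,70),(28,255,255))
for x0,x1,y0,y1 in((230,290,145,205),(345,408,160,218)):
    c,_=cv2.findContours(m[y0:y1,x0:x1],0,1);c=max(c,key=cv2.contourArea);x,y,w,h=cv2.boundingRect(c)
    print(x+x0,y+y0,w,h, "flange top-edge pt",plane(W,(x0+x+w/2,y0+y),.043), "sides",plane(W,(x0+x,y0+y+w/2),.043)[1],plane(W,(x0+x+w,y0+y+w/2),.043)[1])
p=cv2.resize(W["color"][150:215,225:405,::-1],None,fx=4,fy=4,interpolation=cv2.INTER_CUBIC);cv2.imwrite("pics/w1c.png",p)
```

```text
[ 0.56416143 -0.19987401  0.069     ] [ 0.54735553 -0.31846569  0.069     ] (array([ 0.54605368, -0.31915724,  0.06488989]), np.float64(0.0018298550884857637))
235 153 48 46 flange top-edge pt [ 0.5845679  -0.20037743  0.043     ] sides -0.17683961624821443 -0.22382456129093756
356 168 47 45 flange top-edge pt [ 0.5696514 -0.3173925  0.043    ] sides -0.29654087960655656 -0.3431943177290487
```

View pics/w1c.png

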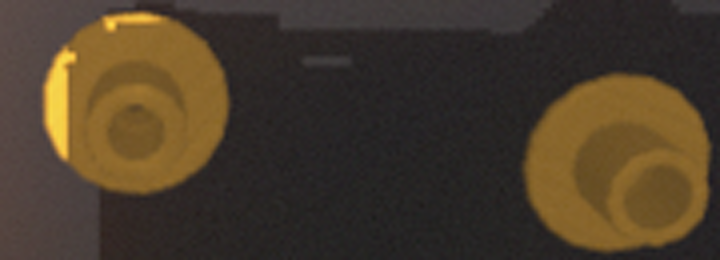

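The bore-to-hub ratio suggests R (the −y one) is the good one. I'll pick it up and test it on the gauge.

Request:
step_arm --pt "0.5 -0.054 -0.476 0 0" --pt "0.3 -0.054 -0.476 0 0" --pt "0.3 -0.054 -0.476 0 0" --pt "0.3 -0.054 -0.476 0 0" --pt "0.3 -0.054 -0.476 -0.2 0" --pt "0.3 -0.054 -0.476 -0.4 0" --pt "0.3 -0.054 -0.476 -0.48 0" --pt "0.3 -0.054 -0.476 -0.515 0" --pt "0.3 -0.054 -0.476 -0.515 0" --pt "0.3 -0.054 -0.476 -0.515 0" --pt "-1 -0.054 -0.476 -0.515 0" --pt "-1 -0.054 -0.476 -0.515 0" --pt "-1 -0.054 -0.476 -0.515 0" --pt "-1 -0.054 -0.476 -0.515 0" --pt "-1 -0.054 -0.476 -0.515 0" --pt "-1 -0.054 -0.476 -0.515 0" --pt "-1 -0.054 -0.476 -0.515 0" --pt "-1 -0.054 -0.476 -0.515 0"

```text
time_s: 3.45
position: [0.5491, -0.3213, 0.0577]
tcp_rot: [[1.0, 0.0, 0.005], [0.0, -1.0, -0.006], [0.005, 0.006, -1.0]]
force: [-0.4, -3.4, 10.7]
opening: 0.039
grasp_force: 5.4
```

Run:
```python
from w import *
c=shot('w2',[(.5465,-.3185,.069)])
t=capture("scene"); s=read_state();print(s["opening"],s["grasp_force"],s["force"],s["tcp_rot"][:,2])
a=cv2.resize(t["color"][190:384,20:279,::-1],(400,300));b=cv2.resize(c["color"][:,:,::-1],(400,300))
cv2.imwrite("pics/m2.png",np.hstack([a,b]))
```

```text
pos [ 0.5491 -0.3213  0.0578] t 3.5 [[255.0, 251.4]]
[[-0.001, -0.958, -0.286, 0.628], [-1.0, 0.002, -0.006, -0.32], [0.006, 0.286, -0.958, 0.233], [0.0, 0.0, 0.0, 1.0]] [332.4   0.  259.2]
0.012308183301903199 5.646894313272242 [-0.8951066  -2.85803582 11.21156238] [ 0.00553444 -0.00646112 -0.99996381]
```

View pics/m2.png

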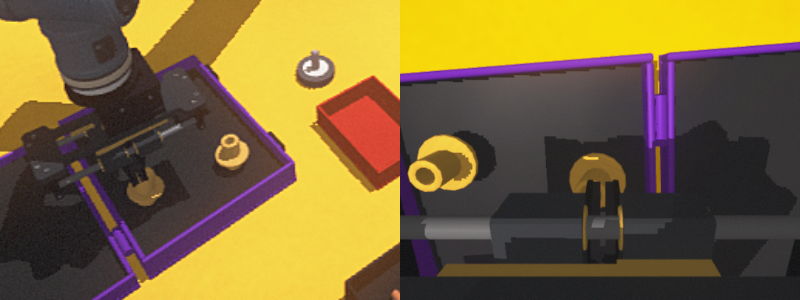

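The fingers closed to nearly shut, so they are not round the hub, and they are pressing on something. I'll raise straight up and look.

Request:
step_arm --pt "-1 0 0 0.04 0" --pt "-1 0 0 0.1 0" --pt "-1 0 0 0.2 0" --pt "-1 0 0 0.36 0" --pt "-1 0 0 0.5 0" --pt "-1 0 0 0.5 0"

```text
time_s: 4.15
position: [0.5499, -0.3201, 0.1865]
tcp_rot: [[1.0, 0.0, 0.009], [0.0, -1.0, -0.007], [0.009, 0.007, -1.0]]
force: [0.8, -0.1, 0.9]
opening: 0.004
grasp_force: 0.0
```

Run:
```python
from w import *
c=shot('w3',[(.5465,-.3185,.069)])
t=capture("scene"); s=read_state();print(s["opening"],s["grasp_force"],s["force"],s["tcp_rot"][:,2])
a=cv2.resize(t["color"][250:350,60:193,::-1],(400,300),interpolation=2);b=cv2.resize(c["color"][:,:,::-1],(400,300))
cv2.imwrite("pics/m3.png",np.hstack([a,b]))
```

```text
pos [ 0.5484 -0.319   0.1838] t 4.2 [[257.0, 189.1]]
[[-0.001, -0.959, -0.283, 0.628], [-1.0, 0.003, -0.007, -0.318], [0.007, 0.283, -0.959, 0.363], [0.0, 0.0, 0.0, 1.0]] [332.4   0.  259.2]
0.010881733386948735 0.0 [-0.70947603  0.36557627 -0.51852253] [ 1.48081292e-03 -9.95487956e-04 -9.99998408e-01]
```

View pics/m3.png

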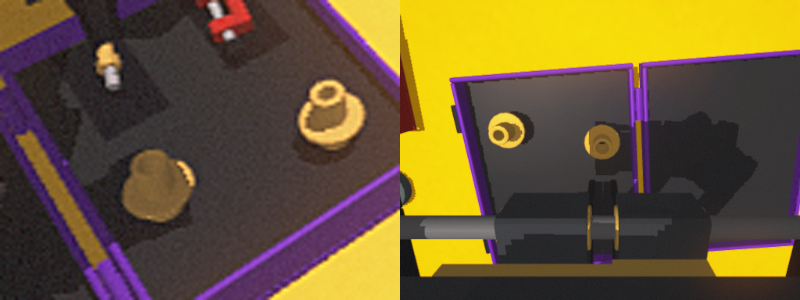

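R is still upright in its place at w3 pixel (257,182), and the shut fingers project down to about row 230. I'll check where the fingertips should project against where they appear.

Run:
```python
import numpy as np,cv2
from h import *
W=np.load("w3.npz");W2=np.load("w2.npz");T=np.load("top0.npz")
for z in(.176,.184,.195,.22,.246):print(z,proj(W,(.548,-.319,z)).round(1))
print("w2",[proj(W2,(.549,-.321,z)).round(1).tolist() for z in(.05,.058,.069,.1)])
print("flange top rim pts",[proj(W2,(.5465+a,-.3185,.043)).round(1).tolist() for a in(.023,.0,-.023)])
hs=cv2.cvtColor(W["color"],cv2.COLOR_RGB2HSV);m=cv2.inRange(hs,(10,90,50),(28,255,255))
c,_=cv2.findContours(m[145:215,220:290],0,1);c=max(c,key=cv2.contourArea);x,y,w,h=cv2.boundingRect(c);x+=220;y+=145
print(x,y,w,h,"far edge",plane(W,(x+w/2,y),.043),plane(W,(x,y+w/2),.043)[1],plane(W,(x+w,y+w/2),.043)[1])
img=W["color"][140:260,190:330,::-1];img2=W2["color"][180:300,190:330,::-1]
cv2.imwrite("pics/m4.png",np.hstack([cv2.resize(np.clip(i*1.6,0,255).astype(np.uint8),(400,343),interpolation=2) for i in(img,img2)]))
```

```text
0.176 [257.9 234.1]
0.184 [258.  239.6]
0.195 [258.1 247.8]
0.22 [258.3 270.7]
0.246 [258.6 303.1]
w2 [[259.3, 233.2], [259.4, 238.8], [259.6, 247.2], [260.1, 277.3]]
flange top rim pts [[255.1, 196.9], [255.2, 232.4], [255.4, 265.7]]
235 159 47 46 far edge [ 0.56961898 -0.32007352  0.043     ] -0.2967369880425978 -0.34337837485506867
```

View pics/m4.png

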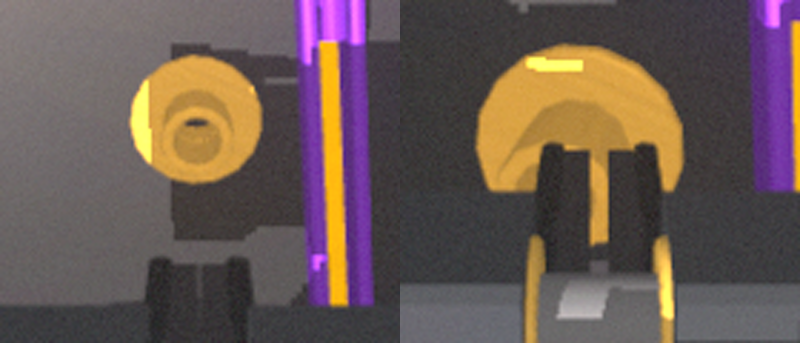

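Judging by the contact and both images, the fingertips sit about 11 mm behind the reported TCP. They were standing on the hub top (z≈0.069) at TCP 0.0577. I'll go about 17 mm lower with a moderate opening and watch the force.

Request:
step_arm --pt "0.1 -0.004 0 0 0" --pt "0.1 -0.004 0 0 0" --pt "0.1 -0.004 0 0 0" --pt "0.1 -0.004 0 0 0" --pt "0.1 -0.004 0 -0.15 0" --pt "0.1 -0.004 0 -0.3 0" --pt "0.1 -0.004 0 -0.4 0" --pt "0.1 -0.004 0 -0.45 0" --pt "0.1 -0.004 0 -0.49 0" --pt "0.1 -0.004 0 -0.49 0" --pt "0.1 -0.004 0 -0.49 0"

```text
time_s: 5.35
position: [0.5466, -0.3188, 0.0586]
tcp_rot: [[1.0, -0.0, 0.001], [-0.0, -1.0, -0.001], [0.001, 0.001, -1.0]]
force: [-1.1, 0.0, -0.1]
opening: 0.548
grasp_force: 0.0
```

Request:
step_arm --pt "0.1 0 0 -0.02 0" --pt "0.1 0 0 -0.04 0" --pt "0.1 0 0 -0.06 0" --pt "0.1 0 0 -0.06 0" --pt "0.1 0 0 -0.06 0"

```text
time_s: 5.85
position: [0.5458, -0.3181, 0.0425]
tcp_rot: [[1.0, -0.0, -0.0], [-0.0, -1.0, 0.0], [-0.0, -0.0, -1.0]]
force: [0.2, -0.6, 0.4]
opening: 0.553
grasp_force: 0.0
```

Request:
step_arm --pt "0.1 0 0 -0.016 0" --pt "0.1 0 0 -0.016 0" --pt "-1 0 0 -0.016 0" --pt "-1 0 0 -0.016 0" --pt "-1 0 0 -0.016 0" --pt "-1 0 0 -0.016 0" --pt "-1 0 0 -0.016 0" --pt "-1 0 0 -0.016 0" --pt "-1 0 0 -0.016 0"

```text
time_s: 6.75
position: [0.546, -0.3185, 0.0389]
tcp_rot: [[1.0, -0.0, 0.0], [-0.0, -1.0, -0.0], [0.0, 0.0, -1.0]]
force: [-0.2, -0.8, 0.6]
opening: 0.265
grasp_force: 29.9
```

The hub is gripped (opening 0.265, 30 N), with the underside at TCP − 0.019. Next I'll lift it and carry it to the gauge.

Request:
step_arm --pt "-1 0 0 0.05 0" --pt "-1 0 0 0.2 0" --pt "-1 0 0 0.36 0" --pt "-1 -0.1 0.25 0.36 0" --pt "-1 -0.25 0.7 0.36 0" --pt "-1 -0.25 0.8 0.36 0" --pt "-1 -0.25 0.8 0.36 0" --pt "-1 -0.25 0.8 0.36 0" --pt "-1 -0.25 0.8 0.36 0"

```text
time_s: 7.65
position: [0.4823, -0.1159, 0.1292]
tcp_rot: [[1.0, 0.003, -0.001], [0.003, -1.0, 0.001], [-0.001, -0.001, -1.0]]
force: [1.0, -0.4, -1.7]
opening: 0.264
grasp_force: 29.9
```

Run:
```python
from w import *
c=shot('w4',[(.4665,0,.016),(.4665,0,.054)])
s=read_state();print(s["opening"],s["force"])
cv2.imwrite("pics/m5.png",cv2.resize(c["color"][:,:,::-1],(768,576),interpolation=2))
```

```text
pos [ 0.4839 -0.118   0.1294] t 7.7 [[132.8, 201.9], [115.6, 216.8]]
[[0.002, -0.956, -0.292, 0.563], [-1.0, -0.002, -0.0, -0.115], [-0.0, 0.292, -0.956, 0.304], [0.0, 0.0, 0.0, 1.0]] [332.4   0.  259.2]
0.26113860877931905 [ 0.29629614 -0.33848378 -2.16686814]
```

View pics/m5.png

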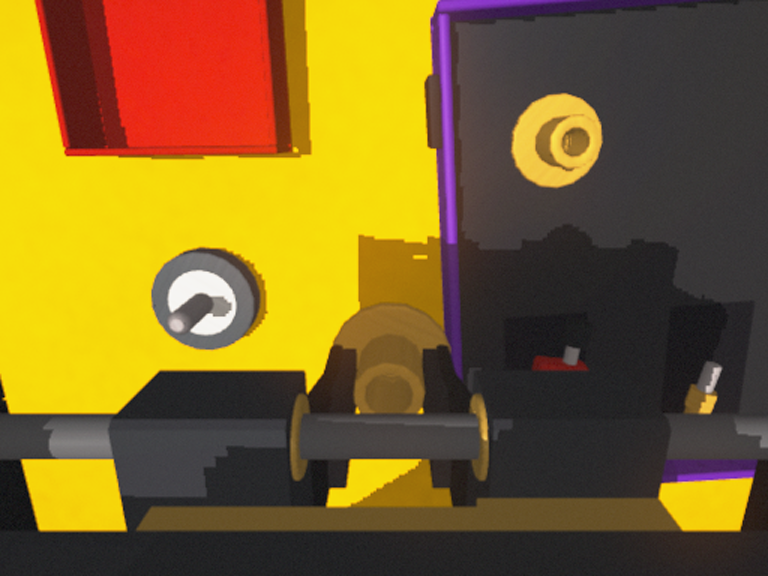

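The held bushing's hub top is at (260,261). The gauge pin tip is at (118,216) and the disc's white centre at (136,201), all in the same view, which allows a differential measurement.

Run:
```python
import numpy as np,cv2
from h import *
W=np.load("w4.npz")
print("tip",plane(W,(118,216),.054),"disc",plane(W,(136,201.3),.016))
hs=cv2.cvtColor(W["color"],cv2.COLOR_RGB2HSV)
m=cv2.inRange(hs,(0,0,0),(180,110,140))|cv2.inRange(hs,(0,0,0),(180,60,255))
c,_=cv2.findContours(m[155:245,90:185],0,1);c=max(c,key=cv2.contourArea);(x,y),r=cv2.minEnclosingCircle(c);print("disc outer",x+90,y+155,r,plane(W,(x+90,y+155),.014))
print("bushing hub top",plane(W,(260,261.3),.159),"flange far",plane(W,(260,202),.133)-[.023,0,0])
```

```text
tip [ 0.46717419 -0.00199297  0.054     ] disc [ 0.46707659 -0.00297581  0.016     ]
disc outer 136.37096786499023 198.14516067504883 35.743324279785156 [ 0.46946321 -0.00285943  0.014     ]
bushing hub top [ 0.48376513 -0.11595916  0.159     ] flange far [ 0.48258968 -0.11594348  0.133     ]
```

Request:
step_arm --pt "-1 -0.03 0.2 0 0" --pt "-1 -0.065 0.4 0 0" --pt "-1 -0.065 0.456 0 0" --pt "-1 -0.065 0.456 -0.1 0" --pt "-1 -0.065 0.456 -0.18 0" --pt "-1 -0.065 0.456 -0.18 0" --pt "-1 -0.065 0.456 -0.21 0" --pt "-1 -0.065 0.456 -0.23 0" --pt "-1 -0.065 0.456 -0.24 0" --pt "-1 -0.065 0.456 -0.24 0"

```text
time_s: 8.7
position: [0.4702, -0.0057, 0.0709]
tcp_rot: [[1.0, -0.001, 0.007], [-0.001, -1.0, -0.002], [0.007, 0.002, -1.0]]
force: [-0.1, -1.3, 13.3]
opening: 0.27
grasp_force: 30.0
```

Run:
```python
from w import *
for n in("scene","top"):
    c=capture(n);np.savez(n+"1.npz",**c);s=read_state();print(s["position"].round(4),s["force"].round(2),s["moment"].round(3),s["joint_positions"].round(2))
    hs=cv2.cvtColor(c["color"],cv2.COLOR_RGB2HSV)
    m=cv2.inRange(hs,(10,60,50),(28,215,255))
    print(n,[proj(c,p).round(1).tolist() for p in((.467,-.002,.076),(.467,-.002,.016),(.467,-.002,.1))])
c=shot("w5",[(.467,-.003,.016),(.47,-.005,.075)])
```

```text
[ 0.4701 -0.0056  0.071 ] [-0.92 -1.38 12.92] [-0.152  0.188  0.045] [-1.4330e+01  3.2090e+01  1.1125e+02 -4.0000e-02  3.6270e+01  7.5730e+01]
scene [[223.6, 215.6], [224.4, 233.1], [223.3, 208.2]]
[ 0.4701 -0.0056  0.071 ] [-1.11 -0.93 12.77] [-0.129  0.236  0.019] [-1.4320e+01  3.2080e+01  1.1125e+02 -4.0000e-02  3.6270e+01  7.5740e+01]
top [[273.9, 198.2], [272.5, 201.8], [274.4, 196.6]]
pos [ 0.4701 -0.0056  0.0711] t 8.85 [[256.0, 211.4], [258.8, 241.5]]
[[-0.001, -0.959, -0.285, 0.549], [-1.0, 0.002, -0.002, -0.005], [0.002, 0.285, -0.959, 0.247], [0.0, 0.0, 0.0, 1.0]] [332.4   0.  259.2]
```

Run:
```python
from w import *
for n,u,v,k in(("scene1",224,216,20),("top1",273,200,22),("w5",258,225,60)):
    c=np.load(n+".npz");I=c["color"][v-k:v+k,u-k:u+k];hs=cv2.cvtColor(I,cv2.COLOR_RGB2HSV)
    ref=np.load(n.replace("1","0")+".npz")["color"][v-k:v+k,u-k:u+k] if n!="w5" else None
    m=cv2.inRange(hs,(10,60,40),(28,200 if n!="w5" else 215,220))
    if k<50:
        print(n);print("\n".join("".join(".BYDWp"[0 if (h[1]>195 and h[2]>100) else (3 if h[2]<75 else (4 if h[1]<50 else 1))] for h in r) for r in hs))
```

```text
scene1
BDDDDBBBDDDBDBDBBBBBWWBBDDBBDBBBBBBBBBBB
BDDDBDDDDBBBBBWBBBBBBBDBBBBBDBBBBBBBBBBB
BBDDDBBBBWWWBBBBBBBBBBBBBBBBDBBBBBBBBBBB
BBBDDBBBBBBBBBDBDBBBBDBBBBBBDBBBBBBBBBBB
BBBBDBWBBBDDBBBBBBBBBDBBBBBBDBBBBBBBBBBB
BBBBWWWWBBDBBBBBBDBBBBBBDBBBDBBBBBBBBBBB
BBWWWWWWBBBBBBBDDBBBBBBBBBBDBBBBBBBBBBBB
WWWWWWBBBBBBBBBDBBBBBBBBBBBDBBBBBBBBBBBB
WWWBBBBBBBBBBBBDBBBBBDDBBBBDBBBBBBBBBBBB
WBBBBBBBDDBBBBDDBBBBBDDBBBBDBBBBBBBBBBBB
BBBBBBBBBDDBDBDDBBBBBBBBBBBDBBBBBBBBBBBB
BBBBBBBBBDDDBDDDBBBBBBBBBBBDBBBBBBBBBBBB
BBBBBBBBBBDBBBBDBBBBBBBBBBBDBBBBBBBBBBBB
BBBBBBBBBBDDBBDDBBBBBBBBBBBDBBBBBBBBBBBB
BBBBBBBBBBDBBBBDBBBBBBBBBBBDBBBBBBBBBBBB
BBBBBBBBBBDDDBBBBBBBBBBBBBBDBBBBBBBBBBBB
BBBBBBBBBBDDBBBBBBBBBBBBBBBDBBBBBBBBBBBB
BBBBBBBBBBDBBBBDBBBBBBBBBBBDBBBBBBBBBBBB
BBBBBBBBB.DBBBBBBBBBBBBBBBBBBBBBBBBBBBBB
BBBBBBBBBBDDBBBBBBBBBBBBBBBBBBBBBBBBBBBB
BBBBBBBBBBBDBBBDBBBBBBBBBBBBBBBBBBBBBBBB
BBBBBBBBBBBBBDBBBBBBBBBBBBBBBBBBBBBBBBBB
BBBBBBBBBBBBBDBBBBBBBBBBBBBBBBBBBBBBBBBB
BBBBBBBBBBBBBBDBBBBBBBBBBBBBBBBBBBBBBBBB
BBBBBBBBBBBBBBBBBBBBBBBBBBBBBBBBBBBBBBBB
BBBBBBBBBBBBBBBBBBBBBBBBBBBBBBBBBBBBBBBB
BBBBBBBBBBBBBBBBBBBBBBBBBBB
[... 1831 characters left out ...]
WWWWWWWWWWWWWWWWWWWWWWWWW
WWWWWWWWWWWWWWWWWWWWWWWWWWWWWWWWWWWWWWWWWWWW
WWWWWWWWWWWWWWWWWWWWWWWWWWWWWWWWWWWWWWWWWWWW
WWWWWWWWWWWWWWWWWWWWWWWWWWWWWWWWWWWWWWWWWWWW
WWWWWWWWWWWWWWWWWWWWWWWWWWWWWWWWWWWWWWWWWWWW
WWWWWWWWWWWWWWWWWWWWWWWWWWWWWWWWWWWWWWWWWWWW
WWWWWWWWWWWWWWWWWWWWWWWWWWWWWWWWWWWWWWWWWWWW
WWWWWWWWWWWWWWWWWWWWWWWWWWWWWWWWWWWWWWWWWWWW
WWWWWWWWWWWWWWWWWWWWWWWWWWWWWWWWWWWWWWWWWWWW
WWWWWWWWWWWWWWWWWWWWWWWWWWWWWWWWWWWWWWWWWWWW
WWWWWWWWWWWWWWWWWWWWWWWWWWWWWWWWWWWWWWWWWWWW
WWWWWWWWWWWWWWWWWWWWWWWWWWWWWWWWWWWWWWWWWWWW
WWWWWWWWWWWWWWWWWWWWWWWWWWWWWWWWWWWWWWWWWWWW
WWWWWWWWWWWWWWWWWWWWWWWWWWWWWWWWWWWWWWWWWWWW
WWWWWWWWWWWWWWWWWWWWWWWWWWWWWWWWWWWWWWWWWWWW
WWWWWWWWWWWWWWWWWWWWWWWWWWWWWWWWWWWWWWWWWWWW
```

Request:
step_arm --pt "-1 0 0 0.02 0" --pt "-1 0 0.012 0.02 0" --pt "-1 0 0.012 0.02 0" --pt "-1 0 0.012 0.01 0" --pt "-1 0 0.012 0 0" --pt "-1 0 0.012 -0.008 0" --pt "-1 0 0.012 -0.008 0"

```text
time_s: 9.55
position: [0.4667, -0.0011, 0.0661]
tcp_rot: [[1.0, -0.0, -0.001], [-0.0, -1.0, 0.0], [-0.001, -0.0, -1.0]]
force: [-0.3, -0.1, -1.4]
opening: 0.267
grasp_force: 29.9
```

It's over the pin with no force, already past the taper. I'll slide it all the way down.

Request:
step_arm --pt "-1 0 0 -0.03 0" --pt "-1 0 0 -0.06 0" --pt "-1 0 0 -0.09 0" --pt "-1 0 0 -0.11 0" --pt "-1 0 0 -0.12 0" --pt "-1 0 0 -0.126 0" --pt "-1 0 0 -0.132 0" --pt "-1 0 0 -0.132 0"

```text
time_s: 10.35
position: [0.4673, -0.0013, 0.0346]
tcp_rot: [[1.0, -0.0, 0.001], [-0.0, -1.0, -0.0], [0.001, 0.0, -1.0]]
force: [-1.0, -0.2, 5.5]
opening: 0.268
grasp_force: 30.0
```

R is fully home on the disc (TCP 0.0346, 5.5 N), so it is the good one. I'll leave it on the pin and fetch L.

Request:
step_arm --pt "0.1 0 0 0.008 0" --pt "0.1 0 0 0.008 0" --pt "0.1 0 0 0.008 0" --pt "0.1 0 0 0.008 0" --pt "0.1 0 0 0.12 0" --pt "0.1 0 0 0.28 0" --pt "0.1 0 0 0.4 0" --pt "0.1 0.1 -0.2 0.4 0" --pt "0.1 0.2 -0.38 0.4 0" --pt "0.1 0.3 -0.55 0.4 0" --pt "0.1 0.38 -0.72 0.4 0" --pt "0.1 0.38 -0.79 0.4 0" --pt "0.1 0.38 -0.79 0.4 0" --pt "0.1 0.38 -0.79 0.4 0"

```text
time_s: 11.75
position: [0.5607, -0.1978, 0.133]
tcp_rot: [[1.0, -0.001, -0.003], [-0.001, -1.0, 0.002], [-0.003, -0.002, -1.0]]
force: [-0.7, -1.1, 0.1]
opening: 0.547
grasp_force: 0.0
```

Run:
```python
from w import *
c=shot('w6',[(.562,-.1995,.069)]);print(read_state()["opening"])
hs=cv2.cvtColor(c["color"],cv2.COLOR_RGB2HSV);m=cv2.inRange(hs,(10,90,50),(28,255,255))
k,_=cv2.findContours(m[120:250,210:310],0,1);k=max(k,key=cv2.contourArea);x,y,w,h=cv2.boundingRect(k);x+=210;y+=120
print(x,y,w,h,"far edge",plane(c,(x+w/2,y),.043)-[.023,0,0],plane(c,(x,y+w/2),.043)[1],plane(c,(x+w,y+w/2),.043)[1])
t=capture("scene");np.savez("scene2.npz",**t)
```

```text
pos [ 0.5606 -0.197   0.1331] t 11.8 [[262.1, 201.2]]
[[-0.002, -0.956, -0.294, 0.641], [-1.0, 0.001, 0.002, -0.198], [-0.002, 0.294, -0.956, 0.308], [0.0, 0.0, 0.0, 1.0]] [332.4   0.  259.2]
0.5487984811809616
235 164 56 54 far edge [ 0.5622097  -0.20039758  0.043     ] -0.17711041194069713 -0.2237492815857885
```

Request:
step_arm --pt "0.1 0.004 -0.01 -0.1 0" --pt "0.1 0.004 -0.01 -0.22 0" --pt "0.1 0.004 -0.01 -0.3 0" --pt "0.1 0.004 -0.01 -0.34 0" --pt "0.1 0.004 -0.01 -0.365 0" --pt "0.1 0.004 -0.01 -0.374 0" --pt "0.1 0.004 -0.01 -0.374 0" --pt "-1 0.004 -0.01 -0.374 0" --pt "-1 0.004 -0.01 -0.374 0" --pt "-1 0.004 -0.01 -0.374 0" --pt "-1 0.004 -0.01 -0.374 0" --pt "-1 0.004 -0.01 -0.374 0" --pt "-1 0.004 -0.01 -0.374 0" --pt "-1 0.004 -0.01 -0.374 0"

```text
time_s: 13.25
position: [0.5633, -0.2013, 0.0405]
tcp_rot: [[1.0, -0.0, 0.0], [-0.0, -1.0, -0.0], [0.0, 0.0, -1.0]]
force: [0.1, 0.7, 1.5]
opening: 0.253
grasp_force: 30.0
```

Request:
step_arm --pt "-1 0 0 0.05 0" --pt "-1 0 0 0.18 0" --pt "-1 0 0 0.32 0" --pt "-1 0.08 0.2 0.32 0" --pt "-1 0.16 0.4 0.32 0" --pt "-1 0.24 0.6 0.32 0" --pt "-1 0.26 0.78 0.32 0" --pt "-1 0.26 0.8 0.32 0" --pt "-1 0.26 0.8 0.28 0" --pt "-1 0.26 0.8 0.14 0" --pt "-1 0.26 0.8 0.02 0" --pt "-1 0.26 0.8 -0.03 0" --pt "-1 0.26 0.8 -0.045 0" --pt "-1 0.26 0.8 -0.052 0" --pt "-1 0.26 0.8 -0.052 0"

```text
time_s: 14.75
position: [0.6291, -0.002, 0.0282]
tcp_rot: [[1.0, -0.001, 0.002], [-0.001, -1.0, -0.0], [0.002, 0.0, -1.0]]
force: [-0.3, 0.9, -0.7]
opening: 0.258
grasp_force: 29.9
```

Request:
step_arm --pt "-1 0 0 -0.012 0" --pt "-1 0 0 -0.012 0" --pt "0.1 0 0 -0.012 0" --pt "0.1 0 0 -0.012 0" --pt "0.1 0 0 -0.012 0" --pt "0.1 0 0 -0.012 0" --pt "0.1 0 0 0.1 0" --pt "0.1 0 0 0.25 0" --pt "0.1 0 0 0.36 0" --pt "0.1 0 0 0.36 0"

```text
time_s: 15.75
position: [0.6316, -0.0017, 0.1219]
tcp_rot: [[1.0, 0.0, 0.01], [0.0, -1.0, -0.002], [0.01, 0.002, -1.0]]
force: [-0.2, -0.4, 0.2]
opening: 0.552
grasp_force: 0.0
```

Run:
```python
from w import *
c=shot('w7',[(.63,-.002,.02)])
hs=cv2.cvtColor(c["color"],cv2.COLOR_RGB2HSV);m=cv2.inRange(hs,(12,90,50),(22,255,200))
k,_=cv2.findContours(m[120:250,180:340],0,1);k=max(k,key=cv2.contourArea);x,y,w,h=cv2.boundingRect(k);x+=180;y+=120
print(x,y,w,h,"flange",plane(c,(x+w/2,y),.027)-[.023,0,0],read_state()["opening"])
```

```text
pos [ 0.6299 -0.0014  0.1196] t 15.8 [[259.8, 192.0]]
[[-0.001, -0.959, -0.282, 0.71], [-1.0, 0.001, -0.002, -0.001], [0.002, 0.282, -0.959, 0.298], [0.0, 0.0, 0.0, 1.0]] [332.4   0.  259.2]
232 171 53 52 flange [ 0.62724875 -0.00090339  0.027     ] 0.5529444348903899
```

Request:
step_arm --pt "0.1 -0.2 0 0 0" --pt "0.1 -0.4 0 0 0" --pt "0.1 -0.6 0 0 0" --pt "0.1 -0.646 0.002 0 0" --pt "0.1 -0.646 0.002 0 0" --pt "0.1 -0.646 0.002 -0.12 0" --pt "0.1 -0.646 0.002 -0.22 0" --pt "0.1 -0.646 0.002 -0.28 0" --pt "0.1 -0.646 0.002 -0.3 0" --pt "0.1 -0.646 0.002 -0.3 0" --pt "0.1 -0.646 0.002 -0.3 0"

```text
time_s: 16.9
position: [0.468, -0.0009, 0.0424]
tcp_rot: [[1.0, 0.0, 0.002], [0.0, -1.0, -0.0], [0.002, 0.0, -1.0]]
force: [1.3, 0.3, 0.1]
opening: 0.548
grasp_force: 0.0
```

Request:
step_arm --pt "0.1 -0.003 0 -0.02 0" --pt "0.1 -0.003 0 -0.03 0" --pt "0.1 -0.003 0 -0.03 0" --pt "-1 -0.003 0 -0.03 0" --pt "-1 -0.003 0 -0.03 0" --pt "-1 -0.003 0 -0.03 0" --pt "-1 -0.003 0 -0.03 0" --pt "-1 -0.003 0 -0.03 0" --pt "-1 -0.003 0 -0.03 0" --pt "-1 -0.003 0 -0.03 0"

```text
time_s: 17.9
position: [0.4661, -0.0008, 0.0348]
tcp_rot: [[1.0, 0.0, 0.0], [0.0, -1.0, -0.0], [0.0, 0.0, -1.0]]
force: [-0.1, -1.6, 1.2]
opening: 0.265
grasp_force: 30.0
```

Request:
step_arm --pt "-1 0 0 0.04 0" --pt "-1 0 0 0.16 0" --pt "-1 0 0 0.32 0" --pt "-1 0 0 0.5 0" --pt "-1 0 0 0.64 0" --pt "-1 0.06 0.16 0.64 0" --pt "-1 0.12 0.34 0.64 0" --pt "-1 0.18 0.5 0.64 0" --pt "-1 0.22 0.644 0.64 0" --pt "-1 0.22 0.644 0.64 0" --pt "-1 0.22 0.644 0.64 0" --pt "-1 0.22 0.644 0.64 0"

```text
time_s: 19.1
position: [0.5198, 0.1595, 0.1945]
tcp_rot: [[1.0, -0.0, -0.002], [-0.0, -1.0, -0.001], [-0.002, 0.001, -1.0]]
force: [0.4, 1.2, -1.0]
opening: 0.263
grasp_force: 30.0
```

Run:
```python
from w import *
c=shot('w8',[(.521,.272,.095),(.521,.272,.129)])
s=read_state();print(s["opening"],s["force"].round(2))
cv2.imwrite("pics/m8.png",cv2.resize(c["color"][60:360,60:460,::-1],(800,600),interpolation=2))
```

```text
pos [0.52   0.1592 0.1946] t 19.15 [[128.7, 188.6], [112.0, 201.0]]
[[-0.001, -0.956, -0.293, 0.6], [-1.0, 0.001, -0.0, 0.16], [0.001, 0.293, -0.956, 0.37], [0.0, 0.0, 0.0, 1.0]] [332.4   0.  259.2]
0.2662679707285388 [ 0.65  0.25 -2.12]
```

View pics/m8.png

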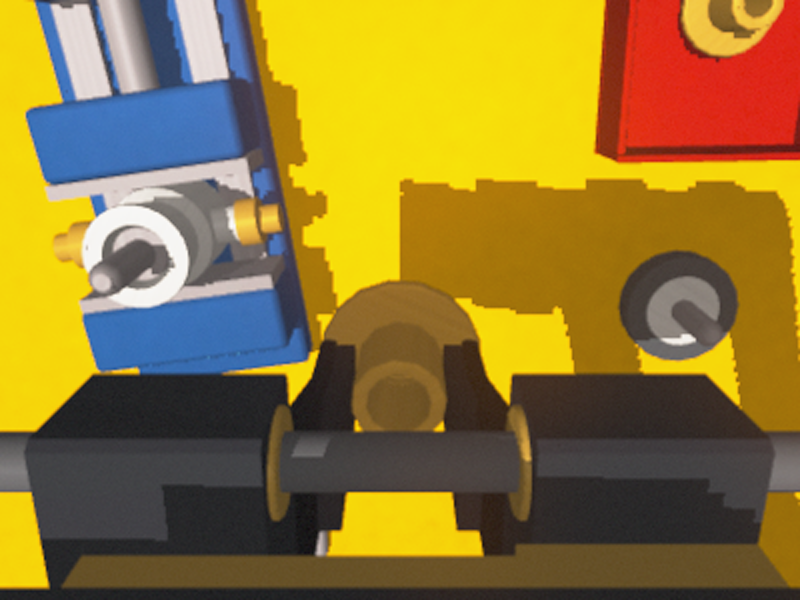

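The view confirms the bushing is in the bin, the gauge is empty and the good bushing is held. The stem tip is at about (111,200) and the rim centre at (128,187), within 1–1.5 px of prediction. The valve axis is about (0.5212, 0.2726).

Request:
step_arm --pt "-1 0.005 0.15 0 0" --pt "-1 0.005 0.3 0 0" --pt "-1 0.005 0.42 0 0" --pt "-1 0.005 0.453 0 0" --pt "-1 0.005 0.453 -0.06 0" --pt "-1 0.005 0.453 -0.12 0" --pt "-1 0.005 0.453 -0.15 0" --pt "-1 0.005 0.453 -0.15 0" --pt "-1 0.005 0.453 -0.15 0"

```text
time_s: 20.05
position: [0.5225, 0.2727, 0.1575]
tcp_rot: [[1.0, -0.001, 0.0], [-0.001, -1.0, -0.0], [0.0, 0.0, -1.0]]
force: [-0.5, -0.4, -2.3]
opening: 0.269
grasp_force: 30.0
```

Run:
```python
from w import *
for i in range(3):
    c=shot('w9',[]) if i==2 else capture("scene");s=read_state();print(s["position"].round(4),s["force"].round(2))
```

```text
[0.5228 0.273  0.1578] [ 0.61  0.41 -2.08]
[0.5229 0.2733 0.158 ] [-0.46 -0.76 -2.52]
pos [0.5228 0.2734 0.158 ] t 20.2 []
[[-0.002, -0.957, -0.29, 0.603], [-1.0, 0.002, 0.001, 0.274], [-0.0, 0.29, -0.957, 0.333], [0.0, 0.0, 0.0, 1.0]] [332.4   0.  259.2]
[0.5228 0.2734 0.158 ] [ 0.75  0.7  -1.79]
```

Request:
step_arm --pt "-1 -0.005 -0.002 -0.02 0" --pt "-1 -0.005 -0.002 -0.035 0" --pt "-1 -0.005 -0.002 -0.045 0" --pt "-1 -0.005 -0.002 -0.055 0" --pt "-1 -0.005 -0.002 -0.06 0" --pt "-1 -0.005 -0.002 -0.06 0"

```text
time_s: 20.8
position: [0.5207, 0.2732, 0.1419]
tcp_rot: [[1.0, -0.0, -0.001], [-0.0, -1.0, 0.0], [-0.001, -0.0, -1.0]]
force: [-0.2, 0.7, -1.7]
opening: 0.265
grasp_force: 30.0
```

The bushing is over the stem without any contact force. I'll continue down to just above the collar.

Request:
step_arm --pt "-1 0 0 -0.03 0" --pt "-1 0 0 -0.06 0" --pt "-1 0 0 -0.09 0" --pt "-1 0 0 -0.11 0" --pt "-1 0 0 -0.125 0" --pt "-1 0 0 -0.125 0"

```text
time_s: 21.4
position: [0.5205, 0.273, 0.1101]
tcp_rot: [[1.0, -0.0, -0.001], [-0.0, -1.0, -0.0], [-0.001, 0.0, -1.0]]
force: [-1.0, 1.4, -2.9]
opening: 0.266
grasp_force: 30.0
```

Request:
step_arm --pt "-1 0 0 -0.016 0" --pt "-1 0 0 -0.03 0" --pt "-1 0 0 -0.042 0" --pt "-1 0 0 -0.05 0" --pt "-1 0 0 -0.05 0" --pt "-1 0 0 -0.05 0"

```text
time_s: 22.0
position: [0.521, 0.2731, 0.0995]
tcp_rot: [[1.0, 0.0, 0.001], [0.0, -1.0, 0.0], [0.001, -0.0, -1.0]]
force: [-2.9, 0.1, 6.6]
opening: 0.263
grasp_force: 30.0
```

Request:
step_arm --pt "-1 0 0 -0.006 0" --pt "-1 0 0 -0.012 0" --pt "-1 0 0 -0.018 0" --pt "-1 0 0 -0.018 0" --pt "-1 0 0 -0.018 0"

```text
time_s: 22.5
position: [0.521, 0.2731, 0.096]
tcp_rot: [[1.0, 0.0, 0.001], [0.0, -1.0, 0.0], [0.001, -0.0, -1.0]]
force: [-3.7, -0.7, 11.9]
opening: 0.266
grasp_force: 30.0
```

Request:
step_arm --pt "-1 0 0 -0.004 0" --pt "-1 0 0 -0.008 0" --pt "-1 0 0 -0.008 0" --pt "-1 0 0 -0.008 0"

```text
time_s: 22.9
position: [0.521, 0.273, 0.0957]
tcp_rot: [[1.0, 0.0, 0.002], [0.0, -1.0, 0.0], [0.002, -0.0, -1.0]]
force: [-6.5, -1.8, 21.5]
opening: 0.272
grasp_force: 30.0
```

Request:
step_arm --pt "-1 -0.002 0 0 0" --pt "-1 -0.004 0 0 0" --pt "-1 -0.004 0 0 0" --pt "-1 -0.004 0 0 0" --pt "-1 -0.004 0 0 0" --pt "-1 -0.004 0 0 0"

```text
time_s: 23.5
position: [0.521, 0.273, 0.0957]
tcp_rot: [[1.0, 0.0, 0.004], [0.0, -1.0, 0.0], [0.004, -0.0, -1.0]]
force: [-5.2, -3.1, 19.9]
opening: 0.267
grasp_force: 30.0
```

Run:
```python
from w import *
P=(.521,.273)
for i in range(4):
    c=capture("scene");s=read_state();print(s["time_s"],s["position"].round(4),s["force"].round(2),s["moment"].round(3),s["tcp_rot"][:,2].round(4),round(s["opening"],3),s["grasp_force"])
c=shot("w10",[P+(.1,),P+(.126,)])
hs=cv2.cvtColor(c["color"],cv2.COLOR_RGB2HSV);m=cv2.inRange(hs,(10,70,40),(26,235,255))
k,_=cv2.findContours(m[185:300,200:320],0,1);k=max(k,key=cv2.contourArea);x,y,w,h=cv2.boundingRect(k);x+=200;y+=185
print(x,y,w,h,"flange centre",plane(c,(x+w/2,y),.1)-[.023,0,0],"width px expect",332.4*.046/(c["pose"][2,3]-.1)*.956)
```

```text
23.55 [0.521  0.273  0.0957] [-5.65 -2.93 20.37] [-0.21   0.965  0.001] [ 3.5e-03  3.0e-04 -1.0e+00] 0.266 30.017384737730026
23.6 [0.521  0.273  0.0957] [-5.77 -2.19 20.13] [-0.214  0.961  0.039] [ 3.6e-03  3.0e-04 -1.0e+00] 0.264 30.01742273569107
23.65 [0.521  0.273  0.0957] [-5.62 -2.73 19.99] [-0.186  0.952  0.031] [ 3.6e-03  3.0e-04 -1.0e+00] 0.268 30.017414689064026
23.7 [0.521  0.273  0.0957] [-5.17 -2.81 20.22] [-0.236  0.994 -0.047] [ 3.6e-03  3.0e-04 -1.0e+00] 0.267 30.01726806163788
pos [0.5209 0.273  0.0957] t 23.75 [[260.0, 241.6], [260.1, 264.3]]
[[-0.0, -0.958, -0.288, 0.6], [-1.0, 0.0, 0.0, 0.273], [-0.0, 0.288, -0.958, 0.271], [0.0, 0.0, 0.0, 1.0]] [332.4   0.  259.2]
217 200 83 76 flange centre [0.52254725 0.27379459 0.1       ] width px expect 85.35617638432186
```

Seated and steady, with about 12 N on the rim beyond the spring. The 1 mm side shift increased the tilt slightly, so I'll take it back.

Request:
step_arm --pt "-1 0.003 0 0 0" --pt "-1 0.006 0 0 0" --pt "-1 0.006 0 0 0" --pt "-1 0.006 0 0 0" --pt "-1 0.006 0 0 0" --pt "-1 0.006 0 0 0" --pt "-1 0.006 0 0 0"

```text
time_s: 24.45
position: [0.521, 0.273, 0.0957]
tcp_rot: [[1.0, 0.0, 0.001], [0.0, -1.0, 0.0], [0.001, -0.0, -1.0]]
force: [-7.9, -2.6, 22.3]
opening: 0.263
grasp_force: 30.0
```

Run:
```python
from w import *
for i in range(4):
    c=capture("scene");s=read_state();print(s["time_s"],s["position"].round(4),s["force"].round(2),s["moment"].round(3),s["tcp_rot"][:,2].round(4),round(s["opening"],3),s["grasp_force"])
```

```text
24.5 [0.521  0.273  0.0957] [-7.68 -1.85 21.58] [-0.195  1.376  0.031] [ 6.e-04 -0.e+00 -1.e+00] 0.271 30.019745528697968
24.55 [0.521  0.273  0.0957] [-7.28 -1.97 21.51] [-0.142  1.304 -0.008] [ 6.e-04 -0.e+00 -1.e+00] 0.266 30.01951664686203
24.6 [0.521  0.273  0.0957] [-8.11 -1.92 21.76] [-0.142  1.353  0.027] [ 6.e-04 -0.e+00 -1.e+00] 0.268 30.019637793302536
24.65 [0.521  0.273  0.0957] [-7.91 -1.66 22.49] [-0.143  1.376  0.038] [ 6.e-04 -0.e+00 -1.e+00] 0.266 30.019590854644775
```

The tool is upright to 0.03° and steady, pushing 22 N (about 11 N spring and 12 N on the rim). Handing in.

```bash
python3 -c "
from rig import *
print(hand_in())"
```

```text
the job is handed in; nothing more can be done
None
```

I handed the job in: the good bushing (the one on the −y side of the case) slid fully down the gauge pin and is now held square on the valve rim with about 12 N beyond the spring, and the other bushing went to the scrap bin without being tried on the gauge or the valve, but my first grasp attempt closed the fingers on top of the good bushing's hub at about 11 N and did not move it.

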